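Set the roll status wheel and log it

TASK

The roll just gauged must go back for regrinding: turn the status wheel until nothing but its yellow sector shows in the window of the hood. Then, with the wheel left so, press the white key fully down and let it come up, and after it press the orange key fully down and let it come up. Leave everything else on the counter where it is.

Things in the scene. Friction and masses are not known exactly. Their poses are not given: they have to be found in the camera images.
- stand: Fixed round grey stand, 230 mm diameter, carrying the level status wheel (200 mm diameter, coloured face 51 mm above the counter). Origin on the wheel's axis at counter level; z up; x points from the axis to the hood's window. The dark steel hood, 72 mm wide, covers 66 to 127 mm from the axis, its top 62 mm above the counter; the wheel out to 66 mm is open from above all round.
- window_mid (a point): Centre of the window in the hood, at the hood's top face (62 mm above the counter), 83.5 mm from the wheel's axis: an opening 36 mm wide (across, along the stand's y) and 23 mm deep (radially).
- yellow_mid (a point): Middle of the yellow sector on the wheel's face, 83.5 mm from the axis, 51 mm above the counter. The face has six equal 60-degree sectors: yellow, red, white, blue, dark grey, green, anticlockwise seen from above.
- wheel (a joint): Angle of the wheel about the stand's z, rad, anticlockwise from above positive; 0 or any whole turn puts the middle of the yellow sector in the middle of the window. It turns freely without end stops either way, has a little friction (about 3 N at a peg starts it) and stays where it is left.
- peg_a (a point): Centre of the top (91 mm above the counter) of one of the wheel's three alike black upright finger pegs: 14 mm diameter, 40 mm tall, 42 mm from the wheel's axis, 120 degrees apart. Pushing a peg sideways turns the wheel. This one stands in the middle of the red sector, 60 degrees anticlockwise from the middle of yellow seen from above.
- peg_b (a point): Centre of the top (91 mm above the counter) of one of the wheel's three alike black upright finger pegs: 14 mm diameter, 40 mm tall, 42 mm from the wheel's axis, 120 degrees apart. Pushing a peg sideways turns the wheel. This one stands in the middle of the blue sector, 180 degrees from the middle of yellow seen from above.
- peg_c (a point): Centre of the top (91 mm above the counter) of one of the wheel's three alike black upright finger pegs: 14 mm diameter, 40 mm tall, 42 mm from the wheel's axis, 120 degrees apart. Pushing a peg sideways turns the wheel. This one stands in the middle of the green sector, 60 degrees clockwise from the middle of yellow seen from above.
- white_key_top (a point): Centre of the top of the white spring key: a plunger 44 mm in diameter standing 10 mm proud of an aluminium collar (60 mm diameter) on a fixed blue pod, 80 x 80 x 30 mm. Top 52 mm above the counter, pressed straight down. z up.
- white_key (a joint): Travel of the white key: 0 up, 0.006 m fully down, growing as it is pressed; about 1.5 N starts it, 5 N holds it fully down; it springs back up when released.
- orange_key_top (a point): Centre of the top of the orange spring key: a plunger 44 mm in diameter standing 10 mm proud of an aluminium collar (60 mm diameter) on a fixed blue pod, 80 x 80 x 30 mm. Top 52 mm above the counter, pressed straight down. z up.
- orange_key (a joint): Travel of the orange key: 0 up, 0.006 m fully down, growing as it is pressed; about 1.5 N starts it, 5 N holds it fully down; it springs back up when released.
- plug_0: Bystander: chromed stepped gauge plug standing on end, 38 mm diameter, 105 mm tall; origin at the centre of its foot. Loose; leave alone.
- plug_1: Bystander: chromed stepped gauge plug standing on end, 38 mm diameter, 105 mm tall; origin at the centre of its foot. Loose; leave alone.
- plug_2: Bystander: chromed stepped gauge plug standing on end, 38 mm diameter, 105 mm tall; origin at the centre of its foot. Loose; leave alone.
- dial: Bystander: black dial indicator lying face up, 60 mm diameter, 22 mm thick, with a stem reaching 63 mm towards its own -x; origin under the middle. Loose; leave alone.
- tag_holder: Bystander: copper tag holder, 50 x 80 mm foot, 58 mm tall; origin under its middle. Loose; leave alone.
- straightedge: Bystander: steel straightedge 300 mm long (its y), 35 mm wide, 8 mm thick, lying flat; origin under its middle. Loose; leave alone.
- clipboard: Bystander: wooden board 240 x 160 mm (its x, y), up to 28 mm tall, with a sprung clip gripping a brass profile plate, all one piece; origin under its middle. Loose; leave alone.

How it is judged:
On the way, in this order (a step that is already met when the one before it is completed fails the run):
1. only yellow shows in the window, the wheel at rest, both keys up (horizontal distance between yellow_mid and window_mid below 0.022 m and velocity of joint wheel between -0.05 and 0.05 rad/s and value of joint each of white_key, orange_key below 0.002 m), for 0.2 s.
2. the white key is pressed down, the orange key up (horizontal distance between yellow_mid and window_mid below 0.022 m and value of joint white_key above 0.0045 m and value of joint orange_key below 0.002 m), for 0.05 s.
3. the orange key is pressed down, the white key up again (horizontal distance between yellow_mid and window_mid below 0.022 m and value of joint orange_key above 0.0045 m and value of joint white_key below 0.002 m), for 0.05 s.
At the end, for the whole second after the job is handed in: The middle of the yellow sector lies within 22 mm of the middle of the window seen from above (about 15 degrees of turn: only yellow shows), the wheel is at rest, both keys are up again, and no bystander has moved 30 mm from its start (all of step 1 and distance of each of plug_0, plug_1, plug_2, dial, tag_holder, straightedge, clipboard from where it was at the start of the episode below 0.03 m); the robot touches nothing.
It fails at once if a key is pressed while the yellow sector does not fill the window (value of joint any of white_key, orange_key above 0.003 m and horizontal distance between yellow_mid and window_mid above 0.022 m).
It fails at once if both keys are down at once (value of joint each of white_key, orange_key above 0.003 m).
It fails at once if a bystander is shoved 30 mm or more, or a plug is toppled (distance of any of plug_0, plug_1, plug_2, dial, tag_holder, straightedge, clipboard from where it was at the start of the episode above 0.03 m or angle between any of plug_0, plug_1, plug_2's own z axis and vertical above 0.5 rad).
It also fails if it takes over 48 s, if anything falls off the work surface, if the arm or the gripper's body presses on something with over 40 N, if the wrist force passes 120 N, or if a joint passes its speed limit or range.

ROBOT

A 7-joint arm with a two-finger parallel gripper is mounted at the origin on the work surface. World frame = base frame: x ahead of the robot, y to its left, z up, the work surface at z = 0. Lengths are in m, angles in rad, forces in N, time in s.
With the tool pointing down it reaches from about 0.4 to 0.9 m from the base axis. Payload 5.5 kg.
Tool frame: the origin (TCP) lies on the centre line of the jaws, within the pads' length; the fingertips stand bot.tcp_to_tips ahead of it and the grasp point (between the pads) lies 3 mm ahead of it (bot.tcp_to_tips is the distance from the TCP to the fingertips, in m); z points along the fingers, y is the line along which they close (so a half turn about z gives the same grasp; the last joint's range is limited). The gripper opens to 85 mm and grips with 20 to 120 N. Pads are 22 mm wide; open, the fingers measure 114 mm over their backs; the gripper's body (76 mm by 85 mm) begins 54 mm behind the grasp point. The pads swing forward as they close: fully open they stand 13 mm farther back than shut.
Start: joints at [-0.948, 0.501, -0.427, 1.55, 0.221, 1.138, -0.21], TCP at [0.229, 0.608, 0.253] pointing down, gripper open.
Joint ranges: [-2.88, 2.88], [-0.31, 2.03], [-1.54, 1.56], [0.2, 2.42], [-1.41, 4.55], [0.19, 2.02], [-2.57, 2.57]. Speed limits (rad/s): [2.57, 2.57, 3.14, 3.14, 3.14, 3.14, 3.14].

INTERFACE

Orientations are given as a unit quaternion [w, x, y, z].
In Python, from workcell import bot gives the robot as it stands.
- The arm moves only by the tool apply_moves, never from a script. Its arguments are lists of equal length, an entry for each row: "fingers": the opening, from 0 (shut) to 1 (fully open); "dp": the shift along the tool's x, y, z in mm, a list of three; "roll": the turn about the tool's z in rad. A call has 1 to 5 rows; each row shifts and turns the commanded pose from where the row before left it, along the tool's axes as they then stand; what a row does not reach is not made up. A row lasts 1/12 s, in which the tool goes at most 41.7 mm and 7.16 degrees, less where a joint would pass 70% of its speed; a pose out of reach is approached as far as the arm can. A call with a gripper value outside its range is refused whole. The fingers move at their own pace and stop on an object; the grip force is fixed at half the most. Time passes only in rows, so rows that do not move let the fingers close. It gives the time, the measured TCP pose, the force, the opening and the grip force at its end, in the units of the state.
- bot.get_state(): the state, without advancing time (a new reading comes with each control period).
- bot.grab_frame(name): name is "side" or "top"; returns the picture (384x512x3 uint8, red, green, blue); there is no depth.
- bot.calibration(name): a dict with "K" (3x3 intrinsics, pixels), "xyz" and "orientation" of the camera in the world. Camera axes: x right, y up, looking along -z (the intrinsics and any distortion apply to the point x, -y, -z); pixel columns grow to the right and rows downward; lengths in m; the calibration is good to about 2 mm. A picture is of the moment at which its call begins. calibration takes no time and is no camera call.
- bot.sign_off(): hands the job in; it is judged then, once.
The state is a dict: "time": time; "joints": joint angles; "qd": joint speeds; "joint_efforts": joint torques, N m; "tcp_pos": TCP position; "orientation": TCP orientation; "wrist_force": force on the tool from outside, world axes, zero at the start; "moment": the same for the moment, N m; "opening": finger opening in m; "gripper_force": force on a finger pad.
Only numpy, scipy, OpenCV 4.12 (cv2) and the standard library are available. Lean on these libraries where they do the work, as an engineer would, in place of code of your own. Each camera call takes 0.05 s, during which the arm holds its last target. There are 200 camera calls.

## Working session

There is one attempt and no reset: what is moved stays moved. The work goes in short steps, Python scripts to look and compute and a tool call to move; the robot and the scene stay as the last step left them, time stands still between calls to the robot, and variables do not carry over. Pictures are saved under pics/ and viewed, at most 10 in all, crops included, and the job is handed in when it is done.

Besides the shell and the picture viewer there is one more tool, called after "Request:" in YAML: its name, and indented under it one key for each argument. apply_moves: Moves the arm, as the interface text tells. Its arguments: {"type":"object","properties":{"fingers":{"type":"array","items":{"type":"number"}},"dp":{"type":"array","items":{"type":"array","items":{"type":"number"}}},"roll":{"type":"array","items":{"type":"number"}}},"required":["fingers","dp","roll"]}

```bash
mkdir -p pics; python3 - <<'E'
from workcell import bot
import cv2
for n in("top","side"):
    f=bot.grab_frame(n); cv2.imwrite(f"pics/{n}0.png",cv2.resize(f[:,:,::-1],(800,600),interpolation=cv2.INTER_CUBIC))
    print(n,bot.calibration(n))
print(bot.get_state(),bot.tcp_to_tips)
E
```

```text
top {'K': array([[380.4288083 ,   0.        , 251.51579232],
       [  0.        , 380.4288083 , 196.15588602],
       [  0.        ,   0.        ,   1.        ]]), 'xyz': array([ 0.51887546, -0.00968937,  1.26977939]), 'orientation': array([ 0.71292687,  0.02176977, -0.01327761, -0.70077462])}
side {'K': array([[424.92502436,   0.        , 250.14728442],
       [  0.        , 424.92502436, 186.01635304],
       [  0.        ,   0.        ,   1.        ]]), 'xyz': array([-0.08851805, -0.82906128,  0.81310146]), 'orientation': array([ 0.83386419,  0.43939577, -0.15960241, -0.29347732])}
{'time': 0.1, 'joints': array([-0.94780099,  0.50179535, -0.42681375,  1.55137111,  0.22079777,
        1.13831531, -0.21032975]), 'qd': array([-0.00021804, -0.00285382, -0.00086611, -0.0031552 ,  0.00095032,
        0.00154885,  0.00092968]), 'joint_efforts': array([-1.19103011e-02, -5.70807874e+01, -5.83871529e+00, -2.81751198e+01,
        1.04758248e-02,  5.46801792e-03,  5.89047403e-06]), 'tcp_pos': array([0.22867232, 0.60779719, 0.25232704]), 'orientation': array([-1.98647748e-04,  1.78914929e-01,  9.83864120e-01, -8.95029813e-04]), 'wrist_force': array([1.15803584, 0.30487976, 0.03049095]), 'moment': array([-0.00046177, -0.01950636,  0.02227842]), 'gripper_force': 0.0, 'opening': 0.08551344924470687} 0.022
```

View pics/top0.png

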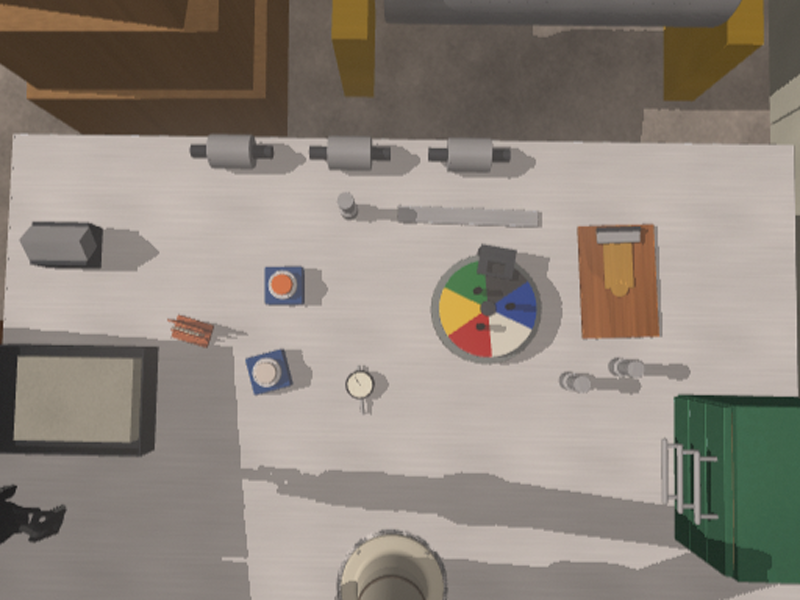

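View pics/side0.png

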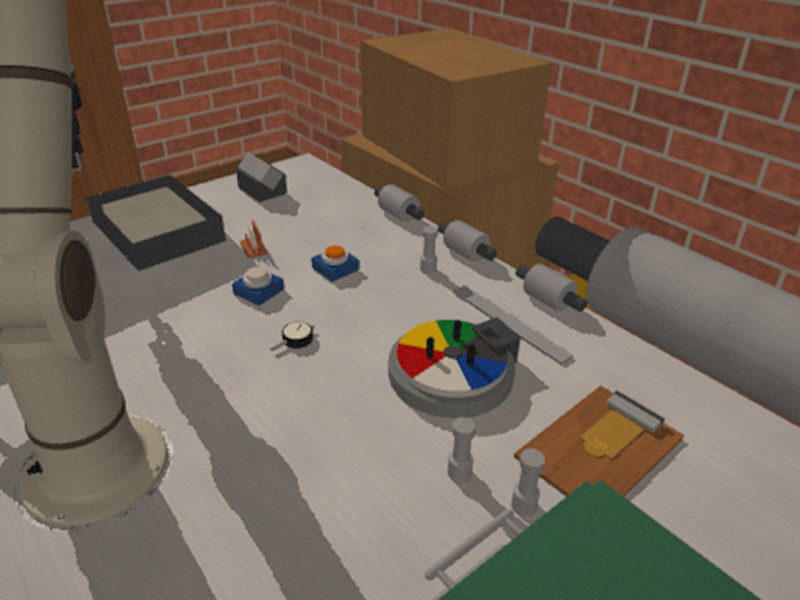

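The top view shows the wheel at about (488,308) with the hood up and slightly right of it, yellow at left, the white key at (266,373) and the orange key at (281,284), in 800 px scale. Next I'll measure these more closely.

```bash
cat > h.py <<'E'
from workcell import bot
import numpy as np, cv2
from scipy.spatial.transform import Rotation as R
def cam(n):
    c=bot.calibration(n); q=c["orientation"]
    return c["K"],c["xyz"],R.from_quat(np.r_[q[1:],q[0]]).as_matrix()@np.diag([1,-1,-1])
def ray(n,uv,z):
    K,t,M=cam(n); d=M@np.linalg.solve(K,[uv[0],uv[1],1]); return t+d*(z-t[2])/d[2]
def proj(n,p):
    K,t,M=cam(n); a=K@(M.T@(np.asarray(p)-t)); return a[:2]/a[2]
def crop(n,f,u,v,w,h,s,name):
    cv2.imwrite(name,cv2.resize(f[v:v+h,u:u+w,::-1],None,fx=s,fy=s,interpolation=cv2.INTER_CUBIC))
E
python3 - <<'E'
from h import *
f=bot.grab_frame("top"); g=bot.grab_frame("side")
crop("top",f,265,145,100,100,6,"pics/w1.png")
crop("side",g,240,190,100,80,7,"pics/s1.png")
hsv=cv2.cvtColor(f,cv2.COLOR_RGB2HSV)
k=.64
for nm,(u,v),lo,hi in(("orange",(281,284),(3,120,120),(18,255,255)),("white",(266,373),(0,0,165),(180,60,255))):
    m=np.zeros(f.shape[:2],bool);U,V=int(u*k),int(v*k);m[V-11:V+12,U-11:U+12]=1
    mm=(m&(cv2.inRange(hsv,lo,hi)>0)).astype('uint8')
    n,l,st,c=cv2.connectedComponentsWithStats(mm)
    for i in range(1,n):
        if st[i,4]>20: print(nm,st[i],c[i],ray("top",c[i],.052))
print("wheel",ray("top",np.array([488,307])*k,.051),"scale px/m",380/1.22)
E
```

```text
orange [174 176  13  12 128] [179.859375 181.5     ] [0.62248652 0.23689819 0.052     ]
white [162 230  15  18 200] [168.725 238.195] [0.44020081 0.26767617 0.052     ]
wheel [ 0.5814665  -0.18920507  0.051     ] scale px/m 311.4754098360656
```

View pics/w1.png

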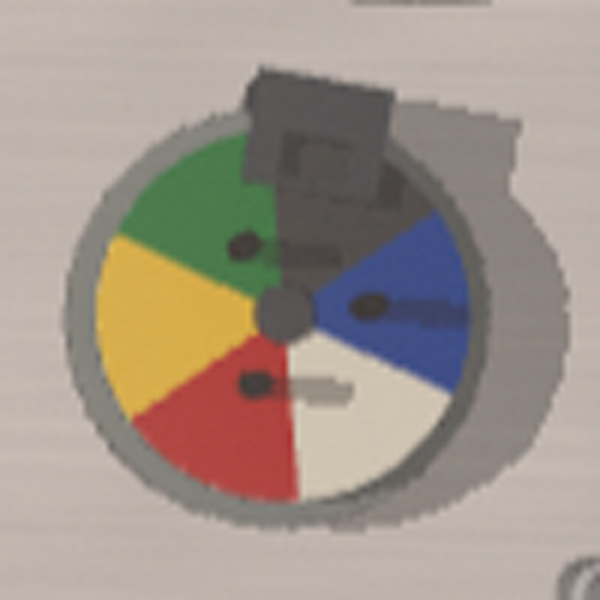

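View pics/s1.png

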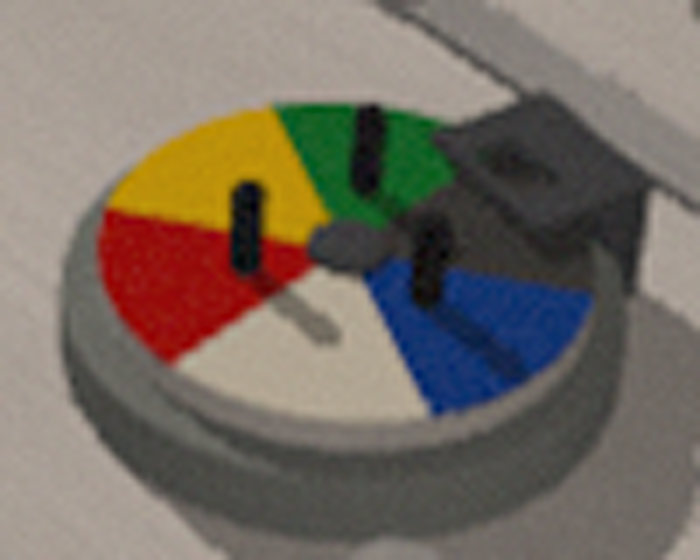

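```bash
python3 - <<'E'
from h import *
P=lambda x,y,z:ray("top",(265+x/6-.4,145+y/6-.4),z)
ang=lambda p:np.degrees(np.arctan2(p[1],p[0]))
c=P(284,315,.051)[:2]
pg={n:P(x,y,.088)[:2] for n,x,y in(("red",252,385),("green",241,246),("blue",372,306))}
cm=sum(pg.values())/3
print("centre",c,cm)
for n,p in pg.items(): print(n,p,np.linalg.norm(p-cm),ang(p-cm))
w=P(318,157,.062)[:2]; print("win",w,np.linalg.norm(w-c),ang(w-c))
for x,y in((97,265),(119,235),(132,419),(298,500),(450,392),(437,212)): p=P(x,y,.051)[:2];print(np.linalg.norm(p-c),ang(p-c))
for x,y in((262,67),(394,92),(380,200),(243,182)): p=P(x,y,.062)[:2];print("hood",p,np.linalg.norm(p-c),ang(p-c))
# side check of peg tops
S=lambda x,y,z:ray("side",(240+x/7-.4,190+y/7-.4),z)[:2]
for n,x,y in(("red",249,188),("green",370,110),("blue",435,220)): print("side",n,S(x,y,.090))
for k in((.6225,.237,.052),(.440,.2677,.052)): print(proj("side",k)/.64)
# plugs in side/others
for n,x,y in(("p0",345,200),("p1",572,380),("p2",625,367)): print(n,ray("top",(x*.64,y*.64),.1))
print(ray("top",(360*.64,384*.64),.02), ray("top",(190*.64,331*.64),.05))
s=bot.get_state();q=s["orientation"];print(R.from_quat(np.r_[q[1:],q[0]]).as_matrix().round(3),s["time"])
E
```

```text
centre [ 0.57945829 -0.18798851] [ 0.57907459 -0.18479075]
red [ 0.54113148 -0.16642094] 0.042156015202949614 154.1664887672585
green [ 0.61304335 -0.15998795] 0.04206013787811588 36.135619758198864
blue [ 0.58304895 -0.22796336] 0.04335515566820626 -84.74031970417775
win [ 0.66312869 -0.20357591] 0.08510994985178212 -10.552960541031393
0.10314577410457791 75.93113291361166
0.09769695541933442 64.9584148340352
0.09838014833604353 125.2936349218474
0.09865049615338194 -175.13212953928584
0.09700227250793968 -114.05231016539436
0.09880955762547178 -55.13569239487282
hood [ 0.71072098 -0.17343579] 0.1320669370915842 6.3263834046856795
hood [ 0.69845429 -0.24354487] 0.13132615061625805 -25.026735332570112
hood [ 0.6407702 -0.2365612] 0.07822056999459785 -38.38706743493079
hood [ 0.64916743 -0.16399494] 0.0737228315183976 18.99322914257147
side red [ 0.54521702 -0.16556611]
side green [ 0.61762666 -0.15813853]
side blue [ 0.58823357 -0.2250329 ]
[334.74718455 250.33003411]
[255.66087151 271.83489692]
p0 [0.78733457 0.10408398 0.1       ]
p1 [ 0.4390777 -0.3469769  0.1      ]
p2 [ 0.46621972 -0.44998838  0.1       ]
[0.41718256 0.07207952 0.02      ] [0.52169505 0.42247245 0.05      ]
[[-0.936  0.352 -0.001]
 [ 0.352  0.936 -0.001]
 [ 0.    -0.001 -1.   ]] 0.2
```

Request:
apply_moves:
  fingers: [0.3,0.3,0.3,0.3,0.3]
  dp:
    - [-22.5,-24.5,0]
    - [-22.5,-24.5,0]
    - [-22.5,-24.5,0]
    - [-22.5,-24.5,0]
    - [-22.5,-24.5,0]
  roll: [0,0,0,0,0]

```text
time: 0.62
tcp_pos: [0.2912, 0.4525, 0.253]
orientation: [-0.0, 0.179, 0.984, -0.0]
wrist_force: [0.1, 0.1, -0.3]
opening: 0.0265
gripper_force: 0.0
```

Request:
apply_moves:
  fingers: [0.3,0.3,0.3,0.3,0.3]
  dp:
    - [-22.5,-24.5,0]
    - [-22.5,-24.5,0]
    - [-22.5,-24.5,0]
    - [-22.5,-24.5,0]
    - [-22.5,-24.5,0]
  roll: [0,0,0,0,0]

```text
time: 1.03
tcp_pos: [0.3534, 0.2982, 0.2533]
orientation: [0.0, 0.179, 0.984, 0.0]
wrist_force: [0.9, -0.4, 0.4]
opening: 0.0258
gripper_force: 0.0
```

Request:
apply_moves:
  fingers: [0.3,0.3,0.3,0.3,0.3]
  dp:
    - [-22.5,-24.5,0]
    - [-22.5,-24.5,0]
    - [-22.5,-24.5,0]
    - [-22.5,-24.5,0]
    - [-22.5,-24.5,0]
  roll: [0,0,0,0,0]

```text
time: 1.45
tcp_pos: [0.4155, 0.144, 0.2535]
orientation: [0.0, 0.179, 0.984, 0.0]
wrist_force: [0.5, 1.0, -0.5]
opening: 0.0256
gripper_force: 0.0
```

Request:
apply_moves:
  fingers: [0.3,0.3,0.3,0.3,0.3]
  dp:
    - [-22.5,-24.5,0]
    - [-22.5,-24.5,0]
    - [-22.5,-24.5,0]
    - [-22.5,-24.5,0]
    - [-22.5,-24.5,0]
  roll: [0,0,0,0,0]

```text
time: 1.87
tcp_pos: [0.4778, -0.0102, 0.2534]
orientation: [0.0, 0.179, 0.984, 0.0]
wrist_force: [0.2, 0.5, 0.1]
opening: 0.0256
gripper_force: 0.0
```

Request:
apply_moves:
  fingers: [0.3,0.3,0.3,0.3,0.3]
  dp:
    - [-29,-31,0]
    - [-29,-31,0]
    - [-29,-31,0]
    - [-29,-31,0]
    - [0,0,30]
  roll: [0,0,0,0,0.08]

```text
time: 2.28
tcp_pos: [0.5466, -0.1742, 0.2287]
orientation: [0.007, 0.223, 0.975, -0.003]
wrist_force: [1.5, -1.8, 0.9]
opening: 0.0258
gripper_force: 0.0
```

Request:
apply_moves:
  fingers: [0.3,0.3,0.3,0.3,0.3]
  dp:
    - [0,0,30]
    - [0,0,30]
    - [0,0,25]
    - [0,0,10]
    - [0,0,0]
  roll: [0,0,0,0,0]

```text
time: 2.7
tcp_pos: [0.5391, -0.162, 0.1256]
orientation: [-0.003, 0.218, 0.976, 0.0]
wrist_force: [-0.0, -1.0, 0.1]
opening: 0.0258
gripper_force: 0.0
```

```bash
python3 - <<'E'
from h import *
g=bot.grab_frame("side")
crop("side",g,215,140,140,120,5,"pics/s2.png")
s=bot.get_state();p=s["tcp_pos"];print(p,s["joints"])
for d in(.022,.03): print((proj("side",p-[0,0,d])-[215,140])*5)
E
```

```text
[ 0.54053754 -0.16239713  0.12753185] [ 0.1945525   0.47402331  0.06263143  1.88112569 -0.04022888  0.79012311
  1.40988694]
[291.72194556 360.29452406]
[291.14980658 371.91344367]
```

View pics/s2.png

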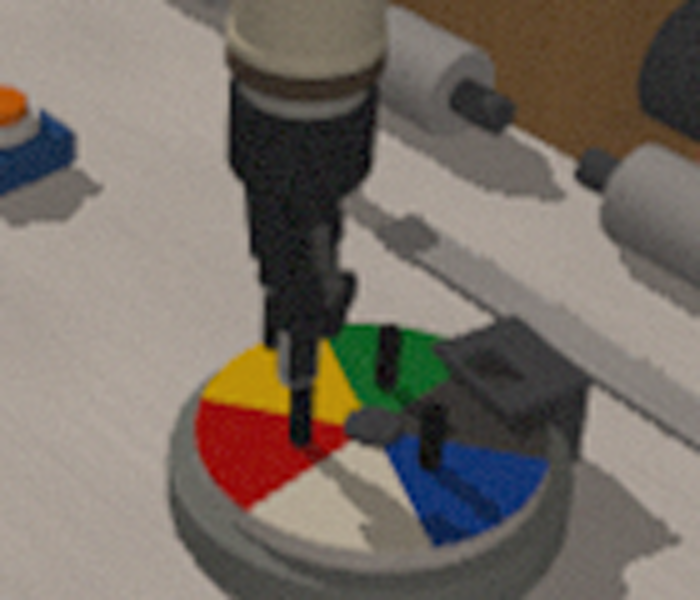

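The side view shows the fingers above the red peg (near crop (300,400)), a few mm off. I'll correct and go down.

Request:
apply_moves:
  fingers: [0.3,0.3,0.3,0.3,0.3]
  dp:
    - [-4,-3,0]
    - [0,0,8]
    - [0,0,8]
    - [0,0,4]
    - [0,0,0]
  roll: [0,0,0,0,0]

```text
time: 3.17
tcp_pos: [0.5429, -0.1668, 0.1075]
orientation: [-0.001, 0.218, 0.976, 0.0]
wrist_force: [-0.6, -0.7, -0.0]
opening: 0.0257
gripper_force: 0.0
```

Request:
apply_moves:
  fingers: [0.3,0.3,0.3,0.3,0.3]
  dp:
    - [0,0,4]
    - [0,0,5]
    - [0,0,5]
    - [0,0,5]
    - [0,0,0]
  roll: [0,0,0,0,0]

```text
time: 3.58
tcp_pos: [0.5427, -0.1668, 0.088]
orientation: [-0.001, 0.218, 0.976, 0.0]
wrist_force: [-0.3, -0.3, -0.5]
opening: 0.0258
gripper_force: 0.0
```

Request:
apply_moves:
  fingers: [0.3,0.3,0.3,0.3,0.3]
  dp:
    - [0,0,4]
    - [-0.3,5,0]
    - [-0.3,5,0]
    - [-0.3,5,0]
    - [-0.3,5,0]
  roll: [0,0.12,0.12,0.12,0.12]

```text
time: 4.0
tcp_pos: [0.5549, -0.1529, 0.0848]
orientation: [-0.001, 0.447, 0.894, -0.001]
wrist_force: [-1.8, -2.2, -1.4]
opening: 0.0258
gripper_force: 1.6
```

Request:
apply_moves:
  fingers: [0.3,0.3,0.3,0.3,0.3]
  dp:
    - [-0.3,5,0]
    - [-0.3,5,0]
    - [-0.3,5,0]
    - [-0.3,5,0]
    - [-0.3,5,0]
  roll: [0.12,0.12,0.12,0.12,0.12]

```text
time: 4.42
tcp_pos: [0.578, -0.1436, 0.0848]
orientation: [-0.001, 0.691, 0.723, -0.001]
wrist_force: [-3.7, -0.4, 1.3]
opening: 0.0258
gripper_force: 1.6
```

Request:
apply_moves:
  fingers: [0.3,0.3,0.3,0.3,0.3]
  dp:
    - [-0.3,5,0]
    - [-0.3,5,0]
    - [-0.3,5,0]
    - [-0.3,5,0]
    - [-0.3,5,0]
  roll: [0.12,0.12,0.12,0.12,0.12]

```text
time: 4.83
tcp_pos: [0.602, -0.1487, 0.0847]
orientation: [-0.001, 0.874, 0.487, -0.001]
wrist_force: [-3.7, 0.5, 2.0]
opening: 0.0256
gripper_force: 1.6
```

```bash
python3 - <<'E'
from h import *
g=bot.grab_frame("side")
crop("side",g,215,140,140,120,5,"pics/s3.png")
s=bot.get_state();p=s["tcp_pos"];print(p,s["joints"])
d=p[:2]-[.580,-.187];print(np.hypot(*d),np.degrees(np.arctan2(d[1],d[0])))
E
```

```text
[ 0.6034091  -0.14918809  0.08487653] [-0.1484499   0.66667619  0.47538543  1.76460003 -0.40175809  0.8089002
 -0.03967699]
0.04447164137492615 58.238626255795594
```

View pics/s3.png

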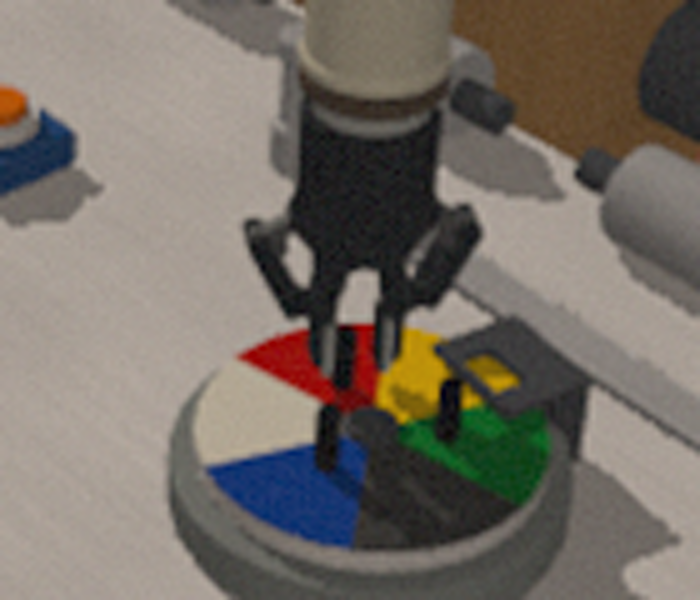

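Request:
apply_moves:
  fingers: [0.3,0.3,0.3,0.3,0.3]
  dp:
    - [-0.3,5,0]
    - [-0.3,5,0]
    - [0,0.5,0]
    - [0,0,0]
    - [0,-4,0]
  roll: [0.12,0.12,0.0,0,0]

```text
time: 5.3
tcp_pos: [0.609, -0.1535, 0.0854]
orientation: [0.001, 0.924, 0.383, 0.0]
wrist_force: [-0.3, -0.3, 0.3]
opening: 0.0259
gripper_force: 0.0
```

```bash
python3 - <<'E'
from h import *
g=bot.grab_frame("side"); crop("side",g,240,190,100,80,8,"pics/s4.png")
hsv=cv2.cvtColor(g,cv2.COLOR_RGB2HSV)
# classify wheel face by angle at r=58..64 and 30
A=np.array([.580,-.187])
for r in(60,83.5,92):
  s=""
  for a in range(-180,180,6):
    u,v=proj("side",[A[0]+r/1e3*np.cos(np.radians(a)),A[1]+r/1e3*np.sin(np.radians(a)),.051]); h=hsv[int(round(v)),int(round(u))]
    s+="k" if h[2]<60 else "w" if h[1]<60 else "r" if h[0]<8 or h[0]>170 else "y" if h[0]<35 else "g" if h[0]<90 else "b"
  print(r,s)
s=bot.get_state();p=s["tcp_pos"];d=p[:2]-A;print(p,np.degrees(np.arctan2(d[1],d[0])))
E
```

```text
60 bbbbkkkkkkkkkkkggggggggggyyyyykyyyyrrrkkrrrrwwwwwwwwwwbbbbbb
83.5 bbbbkkkkkkkkkkkggggggggggykwyyyykyykwrkrwkrrwwwwwwwwwwbbbbbb
92 bbbbkkkkkkwkkkkggggggggggykwyyyykwyrwrkrwrrrwwwwwwwwwwbbbbbb
[ 0.60804425 -0.15234685  0.08520416] 51.01729710701406
```

View pics/s4.png

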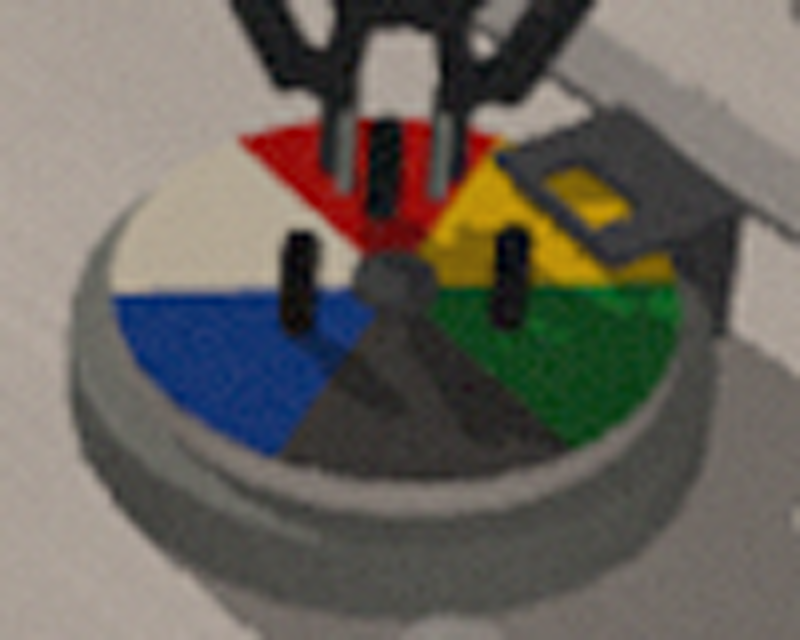

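Only yellow shows in the window, centred about 3-4° short. I'll nudge it a little further, back off and lift.

Request:
apply_moves:
  fingers: [0.3,0.3,0.3,0.3,0.3]
  dp:
    - [0,4,0]
    - [0,2.5,0]
    - [0,0,0]
    - [0,-5,0]
    - [0,0,0]
  roll: [0,0,0,0,0]

```text
time: 5.77
tcp_pos: [0.6091, -0.1539, 0.0852]
orientation: [0.0, 0.924, 0.381, -0.0]
wrist_force: [-0.1, -0.1, -0.6]
opening: 0.0255
gripper_force: 0.0
```

Request:
apply_moves:
  fingers: [0.3,0.3,0.3,0.3,0.3]
  dp:
    - [0,0,-10]
    - [0,0,-20]
    - [0,0,-30]
    - [0,0,-30]
    - [0,0,0]
  roll: [0,0,0,0,0]

```text
time: 6.18
tcp_pos: [0.6133, -0.1563, 0.1825]
orientation: [0.003, 0.925, 0.381, 0.004]
wrist_force: [1.3, -0.3, 0.7]
opening: 0.0259
gripper_force: 0.0
```

```bash
python3 - <<'E'
from h import *
g=bot.grab_frame("side"); 
hsv=cv2.cvtColor(g,cv2.COLOR_RGB2HSV)
A=np.array([.580,-.187])
for r in(50,60,92):
  s=""
  for a in range(-180,180,3):
    u,v=proj("side",[A[0]+r/1e3*np.cos(np.radians(a)),A[1]+r/1e3*np.sin(np.radians(a)),.051]); h=hsv[int(round(v)),int(round(u))]
    s+="k" if h[2]<60 else "w" if h[1]<60 else "r" if h[0]<8 or h[0]>170 else "y" if h[0]<35 else "g" if h[0]<90 else "b"
  print(r,s)
s=bot.get_state();p=s["tcp_pos"];print(p,s["joints"])
q=s["orientation"];M=R.from_quat(np.r_[q[1:],q[0]]).as_matrix();print(M.round(3))
for k in((.440,.2677,.1),(.6225,.237,.1)): print(M.T@(np.array(k)-p)*1e3)
E
```

```text
50 bbbbbbbkkkkkkkkkkkkkkkkkkkkkggggggggggkggggggggggyyyykkkkkkkyyyyyyyyyrrrrrrkkkkkrrrrrrrwwwwwwkkwwwwwwwwwwwbbbbbbbbbbbbbb
60 bbbbbbbkkkwkkkkkkkkkkkkwkkkkgggggggggggggggggggggyyyyyyyyyykyyyyyyyyyrrrrrrrkkkrrrrrrrrwwwwwwwwwwwwwwwwwwwwbbbbbbbbbbbbb
92 bbbbbbbkkkkkkkwkkkkkkkkkkkkkggggggggggggggggggggyyyykwwwyyyyyyyykkwkrrrrrrrkkkrrrrrrrrrwwwwwwwwwwwwwwwwwwwwbbbbbbbbbbbbb
[ 0.61229324 -0.1555753   0.18002807] [-0.22670025  0.56981069  0.59915169  1.69908888 -0.37544795  0.98098707
 -0.28108796]
[[ 0.71   0.704  0.008]
 [ 0.704 -0.71  -0.002]
 [ 0.004  0.007 -1.   ]]
[ 175.44206111 -422.38921506   77.83870427]
[ 283.37833991 -272.06901525   79.36751061]
```

Request:
apply_moves:
  fingers: [0,0,0,0,0]
  dp:
    - [12.5,-30,0]
    - [12.5,-30,0]
    - [12.5,-30,0]
    - [12.5,-30,0]
    - [12.5,-30,0]
  roll: [0,0,0,0,0]

```text
time: 6.65
tcp_pos: [0.5471, -0.0026, 0.175]
orientation: [-0.0, 0.925, 0.381, -0.0]
wrist_force: [1.0, 0.8, -0.2]
opening: -0.0001
gripper_force: 0.0
```

Request:
apply_moves:
  fingers: [0,0,0,0,0]
  dp:
    - [12.5,-30,0]
    - [12.5,-30,0]
    - [12.5,-30,0]
    - [12.5,-30,0]
    - [12.5,-30,0]
  roll: [0,0,0,0,0]

```text
time: 7.07
tcp_pos: [0.4859, 0.148, 0.1752]
orientation: [0.0, 0.925, 0.381, -0.0]
wrist_force: [0.1, 0.4, -0.5]
opening: -0.0001
gripper_force: 0.0
```

Request:
apply_moves:
  fingers: [0,0,0,0,0]
  dp:
    - [12.5,-30,0]
    - [12.5,-30,0]
    - [12.5,-30,0]
    - [12.5,-30,0]
    - [0,0,0]
  roll: [0,0,0,0,0]

```text
time: 7.48
tcp_pos: [0.4343, 0.2744, 0.1748]
orientation: [-0.002, 0.923, 0.385, -0.0]
wrist_force: [-0.3, 0.5, 0.2]
opening: 0.0003
gripper_force: 0.0
```

Request:
apply_moves:
  fingers: [0,0,0,0,0]
  dp:
    - [0,0,30]
    - [0,0,30]
    - [0,0,20]
    - [0,0,0]
    - [0,0,0]
  roll: [0,0,0,0,0]

```text
time: 7.9
tcp_pos: [0.4373, 0.2662, 0.0946]
orientation: [0.001, 0.925, 0.381, -0.001]
wrist_force: [0.6, -0.1, 0.6]
opening: 0.0002
gripper_force: 0.0
```

```bash
python3 - <<'E'
from h import *
f=bot.grab_frame("top");g=bot.grab_frame("side")
a=cv2.resize(g[120:220,130:250,::-1],(480,400),interpolation=2);w=cv2.resize(f[140:220,270:350,::-1],(300,300),interpolation=2)
o=np.zeros((400,790,3),'uint8');o[:,:480]=a;o[:300,490:]=w;cv2.imwrite("pics/k1.png",o)
s=bot.get_state();p=s["tcp_pos"];print(p,s["orientation"],s["opening"])
print((proj("side",p-[0,0,.022])-[130,120])*4,(proj("side",[.440,.2677,.052])-[130,120])*4)
E
```

```text
[0.43883046 0.26733053 0.09637627] [-4.69846265e-05  9.24677482e-01  3.80750544e-01  7.59140571e-04] 0.0003199128921887657
[130.55226011 193.56362257] [134.49183107 215.89733612]
```

View pics/k1.png

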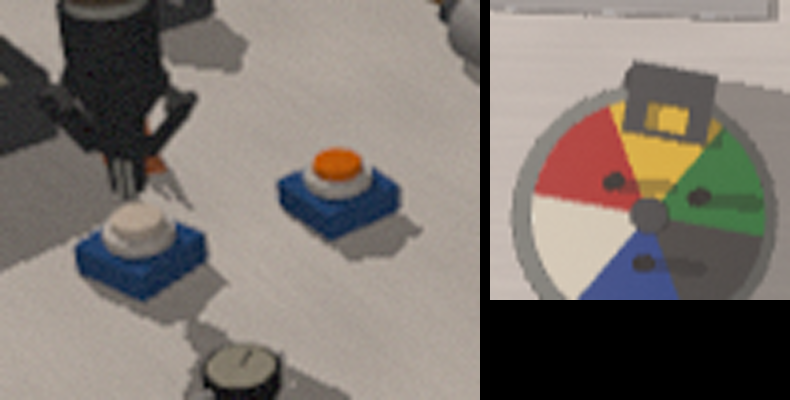

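The wheel reads yellow only, and the shut fingertips stand over the white key. Pressing now.

Request:
apply_moves:
  fingers: [0,0,0,0,0]
  dp:
    - [0,0,10]
    - [0,0,8]
    - [0,0,3]
    - [0,0,3]
    - [0,0,0]
  roll: [0,0,0,0,0]

```text
time: 8.42
tcp_pos: [0.4377, 0.2674, 0.071]
orientation: [-0.0, 0.925, 0.381, -0.0]
wrist_force: [-0.7, 0.5, 3.1]
opening: -0.0001
gripper_force: 1.6
```

Request:
apply_moves:
  fingers: [0,0,0,0,0]
  dp:
    - [0,0,2]
    - [0,0,2]
    - [0,0,0]
    - [0,0,0]
    - [0,0,0]
  roll: [0,0,0,0,0]

```text
time: 8.83
tcp_pos: [0.4377, 0.2674, 0.068]
orientation: [-0.0, 0.925, 0.381, -0.0]
wrist_force: [-4.6, -0.8, 10.4]
opening: 0.0
gripper_force: 5.3
```

Bottomed out: 10 N, stopped at full travel. Release and go to the orange key.

Request:
apply_moves:
  fingers: [0,0,0,0,0]
  dp:
    - [0,0,-5]
    - [0,0,-10]
    - [0,0,-20]
    - [0,0,-20]
    - [0,0,0]
  roll: [0,0,0,0,0]

```text
time: 9.25
tcp_pos: [0.4403, 0.2683, 0.1259]
orientation: [-0.001, 0.925, 0.381, 0.003]
wrist_force: [0.4, -0.0, 1.0]
opening: 0.0002
gripper_force: 0.0
```

Request:
apply_moves:
  fingers: [0,0,0,0,0]
  dp:
    - [18,25,0]
    - [18,25,0]
    - [18,25,0]
    - [18,25,0]
    - [18,25,0]
  roll: [0,0,0,0,0]

```text
time: 9.67
tcp_pos: [0.5911, 0.2417, 0.1222]
orientation: [0.0, 0.925, 0.381, 0.0]
wrist_force: [-0.2, -0.4, -0.1]
opening: -0.0002
gripper_force: 0.0
```

Request:
apply_moves:
  fingers: [0,0,0,0,0]
  dp:
    - [20,27,0]
    - [0,0,15]
    - [0,0,12]
    - [0,0,0]
    - [0,0,0]
  roll: [0,0,0,0,0]

```text
time: 10.08
tcp_pos: [0.6204, 0.2372, 0.0935]
orientation: [-0.0, 0.924, 0.381, -0.002]
wrist_force: [0.9, -0.5, 0.6]
opening: 0.0004
gripper_force: 0.0
```

```bash
python3 - <<'E'
from h import *
g=bot.grab_frame("side")
crop("side",g,130,120,120,100,5,"pics/k2.png")
s=bot.get_state();p=s["tcp_pos"];print(p,s["time"],s["wrist_force"])
E
```

```text
[0.62123009 0.23759213 0.09454078] 10.1333 [ 0.30940761 -0.73429635  0.51180311]
```

View pics/k2.png

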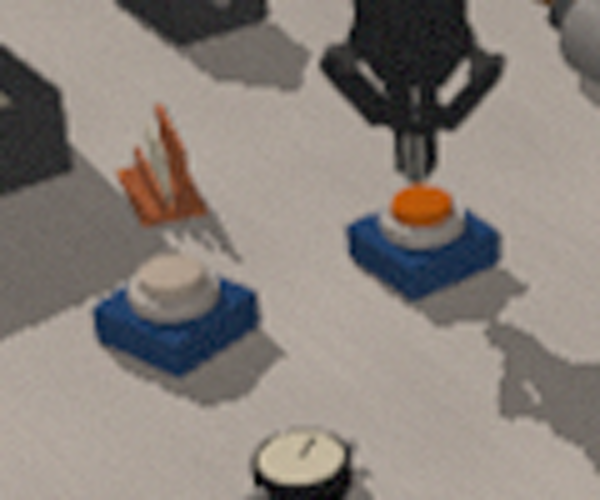

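The white key is back up and the fingertips are centred over the orange key at crop (420,205). Pressing it.

Request:
apply_moves:
  fingers: [0,0,0,0,0]
  dp:
    - [0,0,10]
    - [0,0,8]
    - [0,0,3]
    - [0,0,2]
    - [0,0,0]
  roll: [0,0,0,0,0]

```text
time: 10.55
tcp_pos: [0.6222, 0.2374, 0.0719]
orientation: [-0.0, 0.924, 0.381, -0.001]
wrist_force: [-1.6, 0.1, 2.4]
opening: 0.0002
gripper_force: 1.3
```

Request:
apply_moves:
  fingers: [0,0,0,0,0]
  dp:
    - [0,0,2]
    - [0,0,2]
    - [0,0,1]
    - [0,0,0]
    - [0,0,0]
  roll: [0,0,0,0,0]

```text
time: 10.97
tcp_pos: [0.623, 0.2373, 0.0681]
orientation: [-0.0, 0.925, 0.381, 0.0]
wrist_force: [-3.8, 0.5, 7.5]
opening: 0.0002
gripper_force: 3.7
```

Request:
apply_moves:
  fingers: [0,0,0,0,0]
  dp:
    - [0,0,1]
    - [0,0,1]
    - [0,0,0]
    - [0,0,0]
    - [0,0,0]
  roll: [0,0,0,0,0]

```text
time: 11.38
tcp_pos: [0.6231, 0.2373, 0.0679]
orientation: [-0.001, 0.925, 0.381, 0.0]
wrist_force: [-7.8, -1.7, 18.4]
opening: -0.0001
gripper_force: 9.5
```

Request:
apply_moves:
  fingers: [0,0,0,0,0]
  dp:
    - [0,0,-5]
    - [0,0,-10]
    - [0,0,-30]
    - [0,0,-30]
    - [0,0,-30]
  roll: [0,0,0,0,0]

```text
time: 11.8
tcp_pos: [0.6231, 0.2361, 0.1712]
orientation: [0.001, 0.925, 0.381, -0.0]
wrist_force: [-0.1, -0.0, -0.6]
opening: 0.0002
gripper_force: 0.0
```

Request:
apply_moves:
  fingers: [0,0,0,0,0]
  dp:
    - [0,0,0]
    - [0,0,0]
    - [0,0,0]
    - [0,0,0]
    - [0,0,0]
  roll: [0,0,0,0,0]

```text
time: 12.22
tcp_pos: [0.6221, 0.2366, 0.1687]
orientation: [0.0, 0.925, 0.381, -0.001]
wrist_force: [0.1, -0.3, 0.5]
opening: 0.0003
gripper_force: 0.0
```

```bash
python3 - <<'E'
from h import *
f=bot.grab_frame("top"); crop("top",f,90,110,300,180,2.6,"pics/end.png")
E
```

```text
(no output)
```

View pics/end.png

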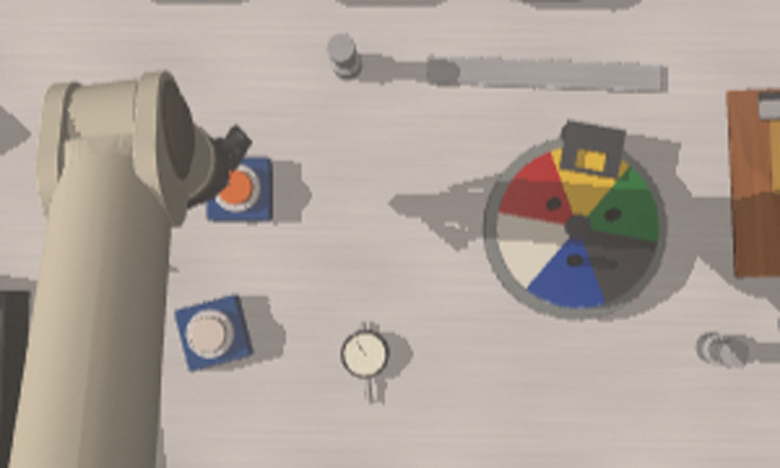

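The final view shows the window at (593,158) filled with yellow, both keys up, and the bystanders in view where they started.

```bash
python3 -c "
from workcell import bot
print(bot.sign_off())"
```

```text
the job is handed in; nothing more can be done
None
```

The job is handed in: the wheel shows only yellow in the window, and the white key then the orange key were each pressed fully down and released; the bystanders I could see had not moved, but no verdict came back.

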